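# Lock the oil tank's bayonet filler cap

### The job

The yellow filler cap of the green oil tank is only sitting loose in its neck. Push it straight down against its spring, turn it clockwise (seen from above) through its short arc, and let it spring back up into its notch so that it is locked, then let go of it. Leave the blue tank's black cap, which is already locked, as it is.

Things in the scene. Friction and masses are not known exactly. Their poses are not given: they have to be found in the camera images.
- yellow_cap_grip (a point): Yellow bayonet cap, 0.1 kg: plug of 44 mm diameter with an upright wing on top, 60 long, 12 thick, 26 high. Point: wing centre, on the cap's axis; wing top 13 mm above, flat shoulder 13 mm below. x along the wing, z up; two lugs low on the plug in line with the wing. Pressed 12 mm (8 to 16), it turns clockwise only: notches at 60 degrees (53 to 67), then a stop. Let go, it rises, locked.
- green_tank: Green steel tank, 150 x 140 x 90 mm high, fixed. Origin: centre of its underside, z up. The round filler neck (76 mm across, 32 mm high) stands on the middle of its top; the entry slots, where the cap's lugs stand at the start, lie along the tank's x. Wing centre 151 mm above the origin at the start, 148 mm when locked, the wing then about 60 degrees clockwise of the tank's x.
- green_tank_spring (a joint): Spring plate in the green tank's neck, under the cap: how far it is pressed, in m. 0 at the start (the cap just rests on it), 0.016 bottomed; 4 N to start it, 12 N at the bottom. The cap can turn from 0.008 on; locked in its notches it reads about 0.003.
- black_cap_end (a point): Bystander: the same cap in black, already locked in an otherwise equal blue tank, left or right of the green one. Point: one end of its wing, 28 mm from the cap's axis, half-way up the wing; x along the wing, outwards.
There are look-alikes about, which are no part of the job. Leave any purple look-alike of the part that bears yellow_cap_grip alone.

How it is judged:
At the end, for the whole second after the job is handed in: The yellow cap sits upright in the green tank's neck (axis within 8 mm, tilt under 0.15 rad), turned 49 to 74 degrees from the tank's x axis, and has sprung back up into its notches: its wing centre is 145.5 to 150.5 mm above the tank's underside, with the spring pressed less than 5.5 mm (angle between the x axis of yellow_cap_grip and the x axis of green_tank, either way round between 0.85 and 1.3 rad and z of yellow_cap_grip in the frame of green_tank between 0.1455 and 0.1505 m and horizontal distance between yellow_cap_grip and green_tank below 0.008 m and angle between yellow_cap_grip's own z axis and vertical below 0.15 rad and value of joint green_tank_spring below 0.0055 m); the robot touches nothing.
It fails at once if the black cap is moved or turned (its wing end moves more than 10 mm) (distance of black_cap_end from where it was at the start of the episode above 0.01 m).
It also fails if it takes over 32 s, if anything falls off the work surface, if the arm or the gripper's body presses on something with over 40 N, if the wrist force passes 120 N, or if a joint passes its speed limit or range.

### The arm

A 6-joint arm with a two-finger parallel gripper is mounted at the origin on the work surface. World frame = base frame: x ahead of the robot, y to its left, z up, the work surface at z = 0. Lengths are in m, angles in rad, forces in N, time in s.
With the tool pointing down it reaches from about 0.35 to 0.975 m from the base axis. Payload 4.9 kg.
Tool frame: the origin (TCP) lies on the mounting face of the last link; the fingertips stand 173 mm ahead of it and the grasp point (between the pads) lies 155 mm ahead of it; z points along the fingers, y is the line along which they close (so a half turn about z gives the same grasp; the last joint's range is limited). The gripper opens to 85 mm and grips with 20 to 120 N. Pads are 22 mm wide; open, the fingers measure 114 mm over their backs; the gripper's body (76 mm by 85 mm) begins 54 mm behind the grasp point. The pads swing forward as they close: fully open they stand 13 mm farther back than shut.
Start: joints at [-1.314, 0.053, 1.613, -0, 1.476, -0.119], TCP at [0.229, -0.581, 0.405] pointing down, gripper open.
Joint ranges: [-3.01, 3.01], [-1.01, 2.22], [0.06, 2.58], [-1.02, 4.17], [0.09, 2.62], [-3.14, 3.14]. Speed limits (rad/s): [2.57, 2.57, 3.14, 3.14, 3.14, 3.14].

### API

Orientations are given as a rotation vector (axis times angle).
In Python, from station import monitor, eyes, finish_job gives the robot as it stands. The module is installed in compiled form; this text tells all that it offers.
- The arm moves only by the tool step_arm, never from a script. Its argument "commands" is a list of rows, each a list of 3 entries, a list of its own where there are three numbers: the opening in per cent of the stroke, from 0 (shut) to 100 (fully open), then the shift along the tool's x, y, z in mm, then the turn about the tool's z in degrees. In form: [[hand, [x, y, z], yaw], ...]. A call has 1 to 12 rows; each row is the pose to reach, as a shift and turn from the pose commanded when the call began, along the tool's axes at that moment; what a row does not reach only later rows make up. A row lasts 1/8 s, in which the tool goes at most 62.5 mm and 10.7 degrees, less where a joint would pass 70% of its speed; a pose out of reach is approached as far as the arm can. A call with a gripper value outside its range is refused whole. The fingers move at their own pace and stop on an object; "squeeze" is the grip in N (left out, the last holds). Time passes only in rows, so rows that repeat a pose let the fingers close. It gives the time, the measured TCP pose, the force, the opening and the grip force at its end, in the units of the state.
- monitor.get_obs(): the state, without advancing time (a new reading comes with each control period).
- eyes.get_image(name): name is "scene" or "top"; returns the picture (400x640x3 uint8, red, green, blue); there is no depth.
- eyes.camera_info(name): a dict with "camera_matrix" (3x3 intrinsics, pixels), "extrinsics" (4x4, takes a point from camera to world coordinates). Camera axes: x right, y down, z forward; pixel columns grow to the right and rows downward; lengths in m; the calibration is good to about 2 mm. A picture is of the moment at which its call begins. camera_info takes no time and is no camera call.
- finish_job(): hands the job in; it is judged then, once.
The state is a dict: "t": time; "q": joint angles; "dq": joint speeds; "effort": joint torques, N m; "tool_pos": TCP position; "tool_rot": TCP orientation; "contact_force": force on the tool from outside, world axes, zero at the start; "wrist_torque": the same for the moment, N m; "opening": finger opening in m; "grip_force": force on a finger pad.
Only numpy, scipy, OpenCV 4.12 (cv2) and the standard library are available. Lean on these libraries where they do the work, as an engineer would, in place of code of your own. Each camera call takes 0.05 s, during which the arm holds its last target. There are 200 camera calls.

## Working session

There is one attempt and no reset: what is moved stays moved. The work goes in short steps, Python scripts to look and compute and a tool call to move; the robot and the scene stay as the last step left them, time stands still between calls to the robot, and variables do not carry over. Pictures are saved under pics/ and viewed, at most 10 in all, crops included, and the job is handed in when it is done.

Besides the shell and the picture viewer there is one more tool, called as name(argument=value, ...) on one line, values as JSON. step_arm: Moves the arm, as the interface text tells. Its arguments: {"type":"object","properties":{"commands":{"type":"array"},"squeeze":{"type":"number"}},"required":["commands"]}

```bash
mkdir -p pics; cat > h.py <<'E'
import numpy as np, cv2
from station import monitor, eyes, finish_job
def grab(n,f=None):
    im=cv2.cvtColor(eyes.get_image(n),cv2.COLOR_RGB2BGR)
    if f: cv2.imwrite('pics/'+f,im)
    return im
def ray(n,u,v,z):
    c=eyes.camera_info(n);K=np.array(c['camera_matrix']);T=np.array(c['extrinsics'])
    d=T[:3,:3]@np.linalg.solve(K,[u,v,1.]);o=T[:3,3]
    return o+d*(z-o[2])/d[2]
def proj(n,p):
    c=eyes.camera_info(n);K=np.array(c['camera_matrix']);T=np.linalg.inv(np.array(c['extrinsics']))
    q=K@(T[:3,:3]@np.array(p)+T[:3,3]);return q[:2]/q[2]
E
python3 - <<'E'
from h import *
grab('top','top1.png');grab('scene','scene1.png')
for n in('top','scene'):print(eyes.camera_info(n))
print(monitor.get_obs())
E
```

```text
{'camera_matrix': array([[424.7017478 ,   0.        , 316.48651761],
       [  0.        , 424.7017478 , 201.86576868],
       [  0.        ,   0.        ,   1.        ]]), 'extrinsics': array([[-0.01447271, -0.98460568,  0.17419012,  0.43325796],
       [-0.99983732,  0.01237505, -0.01312251,  0.07821457],
       [ 0.01076489, -0.1743517 , -0.9846246 ,  0.89335747],
       [ 0.        ,  0.        ,  0.        ,  1.        ]])}
{'camera_matrix': array([[456.98576074,   0.        , 320.02005192],
       [  0.        , 456.98576074, 195.79260537],
       [  0.        ,   0.        ,   1.        ]]), 'extrinsics': array([[-0.78034725,  0.51919634, -0.34855893,  0.89894782],
       [ 0.62531258,  0.65365141, -0.42629098,  0.47617647],
       [ 0.00650732, -0.55061328, -0.83473509,  0.88533687],
       [ 0.        ,  0.        ,  0.        ,  1.        ]])}
{'t': 0.1, 'q': array([-1.31399613e+00,  5.32981208e-02,  1.61419237e+00, -1.80159695e-05,
        1.47600003e+00, -1.18977105e-01]), 'dq': array([ 0.00022316, -0.00093777, -0.00225063, -0.00065668, -0.00133137,
        0.00185345]), 'effort': array([ 2.61994119e-04, -3.94903815e+01, -3.71362960e+01, -9.68148152e-05,
        3.89641980e-03, -7.90967334e-06]), 'tool_pos': array([ 0.22931969, -0.58113868,  0.40355982]), 'tool_rot': array([-3.08444377e+00, -5.86451996e-01,  2.33236533e-04]), 'contact_force': array([ 0.39983554, -0.06520004,  0.47920289]), 'wrist_torque': array([ 0.02363266,  0.02443728, -0.03018325]), 'grip_force': 0.0, 'opening': 0.08576271518127426}
```

View pics/top1.png

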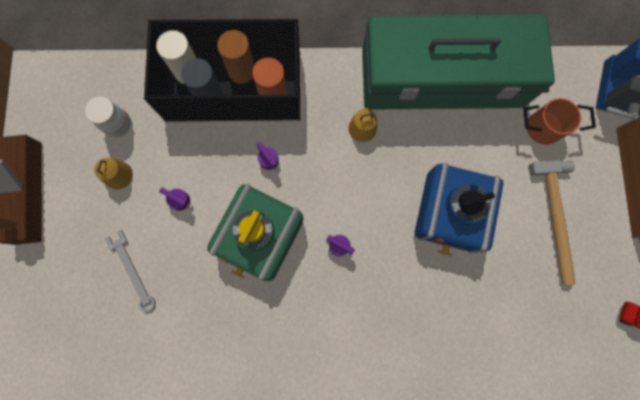

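View pics/scene1.png

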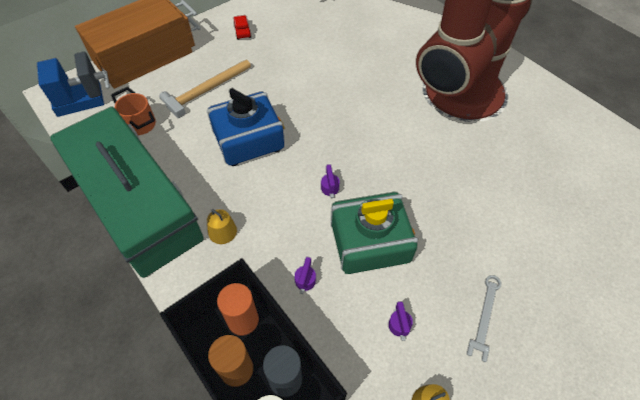

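The top view shows the yellow cap at about (252,230) on the green tank, and the black cap at (472,203) on the blue tank. The scene view has the yellow wing at about (377,208). Next I'll measure the cap and the wing.

```bash
python3 - <<'E'
from h import *
a=cv2.imread('pics/top1.png');b=cv2.imread('pics/scene1.png')
for n,im,(x,y) in(('top',a,(252,230)),('scene',b,(377,208))):
    hsv=cv2.cvtColor(im,cv2.COLOR_BGR2HSV)
    m=cv2.inRange(hsv,(22,150,100),(35,255,255));w=np.zeros_like(m);w[y-30:y+30,x-30:x+30]=1;m*=w
    vs=np.sort(hsv[...,2][m>0]);print(n,(m>0).sum(),np.percentile(vs,[5,25,50,75,95]))
    for th in(100,190,215):
        mm=m*(hsv[...,2]>=th)
        pts=cv2.findNonZero(mm)
        if pts is None: continue
        r=cv2.minAreaRect(pts);box=cv2.boxPoints(r);box=box[np.argsort(box[:,0])]
        print(th,r)
        P=np.array([ray(n,*q,.164)[:2] for q in cv2.boxPoints(r)]);c=P.mean(0)
        e=[P[1]-P[0],P[2]-P[1]];e=max(e,key=np.linalg.norm);print(c,[np.linalg.norm(P[1]-P[0]),np.linalg.norm(P[2]-P[1])],np.degrees(np.arctan2(e[1],e[0])))
    # green tank
    g=cv2.inRange(hsv,(60,60,30),(90,255,255));k=cv2.morphologyEx(g,cv2.MORPH_CLOSE,np.ones((9,9)))
    cr=im[y-60:y+60,x-75:x+75];cv2.imwrite(f'pics/c_{n}.png',cv2.resize(cr,None,fx=5,fy=5,interpolation=cv2.INTER_CUBIC))
i=np.vstack([cv2.resize(cv2.imread('pics/c_%s.png'%n),None,fx=.8,fy=.6) for n in('top','scene')])
i=np.hstack([cv2.resize(cv2.imread('pics/c_%s.png'%n)[100:500,175:575],(400,400)) for n in('top','scene')]);cv2.imwrite('pics/c2.png',i)
E
```

```text
top 499 [106. 121. 162. 181. 185.]
100 ((251.0, 226.5), (31.0, 24.0), 90.0)
[0.52076445 0.18198109] [np.float64(0.04156372268179244), np.float64(0.053739594715048467)] -179.57295282494303
scene 585 [132. 145. 169. 214. 218.]
100 ((377.8800048828125, 212.15997314453125), (23.758790969848633, 32.809757232666016), 81.8698959350586)
[0.53629039 0.20234699] [np.float64(0.06274427809126341), np.float64(0.05128149443784197)] 151.05929687441122
190 ((378.6024169921875, 209.74664306640625), (18.363317489624023, 29.427648544311523), 79.99201965332031)
[0.53178098 0.1994495 ] [np.float64(0.0565244366980346), np.float64(0.039771394776606496)] 153.20429738991072
215 ((378.70794677734375, 210.14398193359375), (15.920805931091309, 27.45891761779785), 79.69515228271484)
[0.53226274 0.20025485] [np.float64(0.05265833613546514), np.float64(0.034410601861133934)] 153.5134242980429
```

View pics/c2.png

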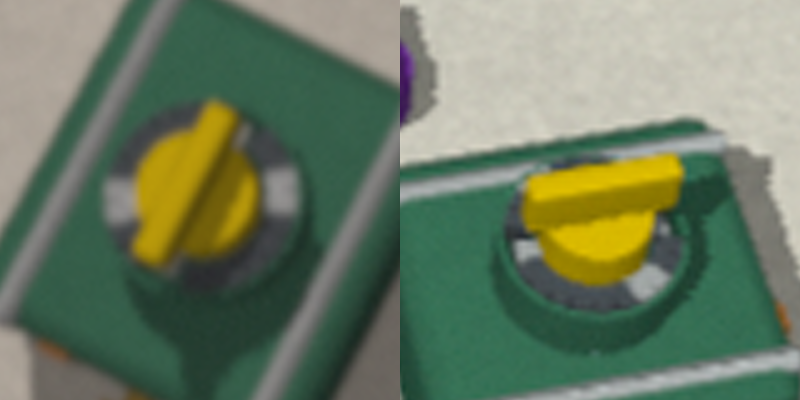

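View pics/c_top.png

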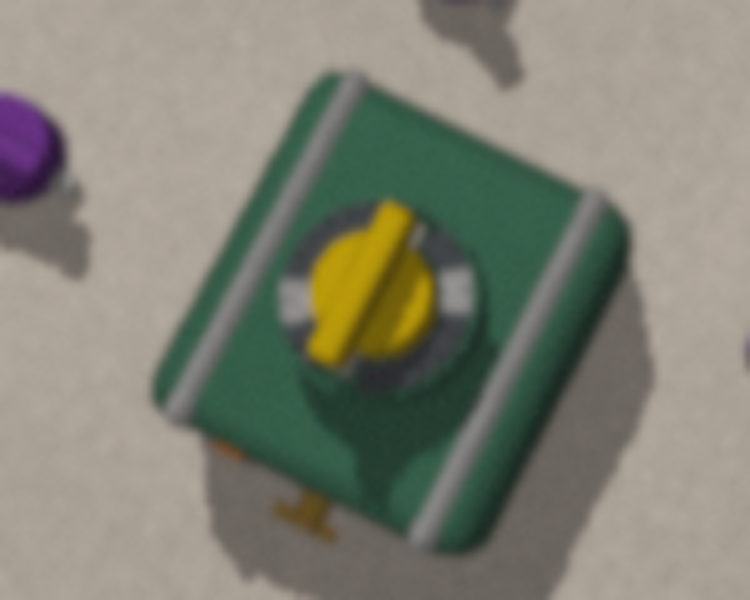

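The crops show the wing-top ends at top pixels (256.4,211.6) and (242,242.4), and the neck ring centre at about (252.8,229.4). In the scene view the wing-top centre is at about (377.6,204).

```bash
python3 - <<'E'
from h import *
from scipy.spatial.transform import Rotation as R
a=ray('top',256.4,211.6,.164);b=ray('top',242,242.4,.164);d=a-b
print('wing top',(a+b)/2,np.linalg.norm(d),np.degrees(np.arctan2(d[1],d[0])))
print('neck',ray('top',252.8,229.4,.122)); print('scene',ray('scene',377.6,204,.164))
a=ray('top',177+355/5,170+80/5,.09);b=ray('top',177+178/5,170+415/5,.09);d=a-b
print('band dir',np.degrees(np.arctan2(d[1],d[0])),np.linalg.norm(d))
o=monitor.get_obs();M=R.from_rotvec(o['tool_rot']).as_matrix();print(M)
c=np.array([.521,.186,.4]);print('shift mm',M.T@(c-o['tool_pos'])*1000)
E
```

```text
wing top [0.51994064 0.18499237 0.164     ] 0.058235287461166366 -24.41574348709717
neck [0.52026996 0.18462355 0.122     ]
scene [0.52489607 0.18914557 0.164     ]
band dir -26.810010351469124 0.14311284139166125
[[ 9.30222057e-01  3.66996832e-01 -4.99380440e-04]
 [ 3.66997113e-01 -9.30220278e-01  1.83107612e-03]
 [ 2.07465323e-04 -1.88657857e-03 -9.99998199e-01]]
shift mm [ 552.86440085 -606.5554948     4.81884507]
```

step_arm(commands=[[60,[553,-607,0],-133],[60,[553,-607,0],-133],[60,[553,-607,0],-133],[60,[553,-607,0],-133],[60,[553,-607,0],-133],[60,[553,-607,0],-133],[60,[553,-607,0],-133],[60,[553,-607,0],-133],[60,[553,-607,0],-133],[60,[553,-607,0],-133],[60,[553,-607,0],-133],[60,[553,-607,0],-133]], squeeze=80)

```text
t: 1.6
tool_pos: [0.4959, 0.122, 0.4044]
tool_rot: [0.791, 3.04, -0.0]
contact_force: [-0.2, -1.6, -0.5]
opening: 0.0515
grip_force: 0.0
```

```bash
cat >> h.py <<'E'
from scipy.spatial.transform import Rotation as R
def togo(c,yaw):
    o=monitor.get_obs();M=R.from_rotvec(o['tool_rot']).as_matrix()
    y=np.degrees(np.arctan2(M[1,0],M[0,0]))
    print('t',o['t'],'pos',o['tool_pos'],'yaw',y,'q6',o['q'][5],'F',o['contact_force'])
    print('shift',M.T@(np.array(c)-o['tool_pos'])*1000,'turn',(y-yaw+180)%360-180)
E
python3 -c "
from h import *
togo([.522,.1865,.37],154.5)"
```

```text
t 1.6 pos [0.495889   0.12196808 0.40444136] yaw 150.83090933942756 q6 -0.9662505057114557 F [-0.19017702 -1.61831278 -0.51911138]
shift [ 8.66094518 69.08222289 34.42374861] turn -3.6690906605724365
```

step_arm(commands=[[60,[8,60,25],-3],[60,[8,60,25],-3],[60,[8,60,25],-3],[60,[8,60,25],-3]])

```text
t: 2.1
tool_pos: [0.5183, 0.1748, 0.3805]
tool_rot: [0.724, 3.056, 0.0]
contact_force: [0.5, -0.5, 0.8]
opening: 0.0514
grip_force: 0.0
```

```bash
python3 - <<'E'
from h import *
togo([.522,.1865,.37],154.5)
a=grab('top');b=grab('scene')
f=lambda i,x,y:cv2.resize(i[y-40:y+40,x-40:x+40],(400,400),interpolation=cv2.INTER_CUBIC)
cv2.imwrite('pics/l2.png',np.hstack([f(a,252,230),f(b,377,205)]))
E
```

```text
t 2.1 pos [0.51831848 0.17482266 0.38050424] yaw 153.35372896776983 q6 -0.9163992995664203 F [ 0.47732747 -0.51585313  0.79843601]
shift [ 1.95846766 12.08282099 10.50822653] turn -1.1462710322301746
```

View pics/l2.png

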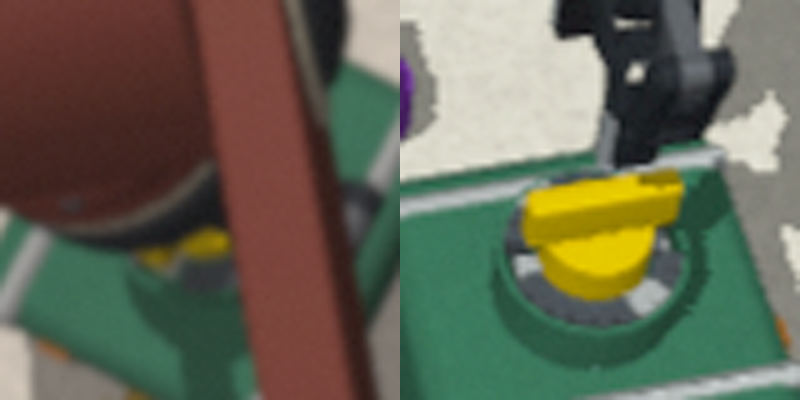

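The scene crop shows the wing-top centre unchanged at about (377.8,203.6), with the fingers just beyond it. The top view is blocked by the arm. I'll centre on the cap and then descend.

step_arm(commands=[[60,[2,12,10],-1],[60,[2,12,10],-1],[60,[2,12,35],-1],[60,[2,12,64],-1],[60,[2,12,64],-1],[60,[2,12,64],-1]])

```text
t: 2.95
tool_pos: [0.5223, 0.1876, 0.3167]
tool_rot: [0.694, 3.063, 0.001]
contact_force: [0.4, -0.2, 0.5]
opening: 0.0509
grip_force: 0.0
```

```bash
python3 - <<'E'
from h import *
togo([.522,.1865,.316],154.5)
b=grab('scene')
f=lambda i,x,y:cv2.resize(i[y-40:y+40,x-40:x+40],(480,480),interpolation=cv2.INTER_CUBIC)
cv2.imwrite('pics/l3.png',f(b,377,195))
E
```

```text
t 2.95 pos [0.52227525 0.18759867 0.31669665] yaw 154.4489286554647 q6 -0.9141020202986531 F [ 0.42418905 -0.24785516  0.54271877]
shift [-0.2249215  -1.11039782  0.69611298] turn -0.05107134453530193
```

View pics/l3.png

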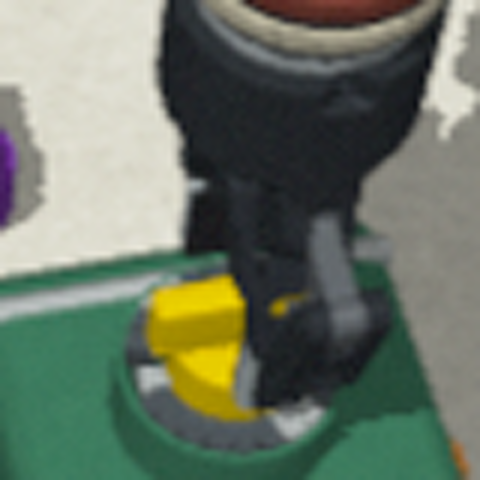

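```bash
python3 - <<'E'
from h import *
o=monitor.get_obs();M=R.from_rotvec(o['tool_rot']).as_matrix();p=o['tool_pos']
g=lambda q:(proj('scene',q)-[337,155])*6
for x in(-.011,0,.011):
  for s in(-1,1):print(x,s,g(p+M@[x,s*.0255,.165]))
for x in(-.03,0,.03):print('wing',x,g(p+M@[x,0,0]-[0,0,p[2]-.164]))
E
```

```text
-0.011 -1 [184.77798267 248.16788701]
-0.011 1 [231.39897825 381.88216625]
0 -1 [217.69278506 241.80326927]
0 1 [265.290234   375.08520723]
0.011 -1 [250.49893856 235.45966058]
0.011 1 [299.06603462 368.31140297]
wing -0.03 [153.64982194 304.81652007]
wing 0 [245.99797085 286.72502051]
wing 0.03 [337.49472392 268.80031397]
```

The near finger's edge at about (237,385) and the wing end at about (152,300) match the projections, so the gripper is centred. I'll close it now.

step_arm(commands=[[10,[0,-1,0],0],[5,[0,-1,0],0],[5,[0,-1,0],0],[5,[0,-1,0],0],[5,[0,-1,0],0]], squeeze=60)

```text
t: 3.62
tool_pos: [0.5218, 0.1866, 0.3162]
tool_rot: [0.694, 3.063, 0.001]
contact_force: [0.1, 0.6, 2.7]
opening: 0.0104
grip_force: 61.0
```

step_arm(commands=[[5,[0,0,4],0],[5,[0,0,8],0],[5,[0,0,12],0],[5,[0,0,12],0],[5,[0,0,12],0]])

```text
t: 4.25
tool_pos: [0.5219, 0.1866, 0.3048]
tool_rot: [0.695, 3.063, 0.0]
contact_force: [-1.7, -1.5, 7.7]
opening: 0.0109
grip_force: 62.0
```

step_arm(commands=[[5,[0,0,1.5],0],[5,[0,0,1.5],5],[5,[0,0,1.5],10],[5,[0,0,1.5],15],[5,[0,0,1.5],20],[5,[0,0,1.5],20]])

```text
t: 5.0
tool_pos: [0.5222, 0.1867, 0.3039]
tool_rot: [1.216, 2.894, 0.002]
contact_force: [-0.6, -0.6, 9.1]
opening: 0.0106
grip_force: 62.1
```

```bash
python3 -c "
from h import *
togo([.522,.1865,.3035],94.5);print(monitor.get_obs()['wrist_torque'])"
```

```text
t 5.0 pos [0.52222113 0.18671446 0.30388352] yaw 134.4108771042485 q6 -0.5658657944165411 F [-0.56765539 -0.59460384  9.05025154]
shift [ 0.00218945 -0.30894975  0.38278686] turn 39.9108771042485
[-0.13549519  0.18999258 -0.07479186]
```

Low torque, so the cap is turning freely with the gripper. I'll continue to 60 degrees.

step_arm(commands=[[5,[0,0,0],6],[5,[0,0,0],12],[5,[0,0,0],18],[5,[0,0,0],24],[5,[0,0,0],30],[5,[0,0,0],35],[5,[0,0,0],40],[5,[0,0,0],40],[5,[0,0,0],40]])

```text
t: 6.12
tool_pos: [0.5223, 0.1867, 0.304]
tool_rot: [2.132, 2.304, 0.004]
contact_force: [-0.8, -1.4, 8.8]
opening: 0.0109
grip_force: 62.1
```

```bash
python3 -c "
from h import *
togo([.522,.1865,.3035],94.5);print(monitor.get_obs()['wrist_torque'])"
```

```text
t 6.125 pos [0.52232497 0.18667113 0.30397025] yaw 94.43139945476803 q6 0.1318274140651858 F [-0.82958337 -1.36403418  8.8457021 ]
shift [-0.14561203 -0.33877374  0.4691035 ] turn -0.06860054523195913
[-0.10686611  0.06143839 -0.07371856]
```

step_arm(commands=[[5,[0,0,-3],0],[5,[0,0,-6],0],[5,[0,0,-9],0],[5,[0,0,-11],0],[5,[0,0,-11],0]])

```text
t: 6.75
tool_pos: [0.5219, 0.1867, 0.3136]
tool_rot: [2.133, 2.305, 0.002]
contact_force: [3.4, 0.6, 4.2]
opening: 0.0104
grip_force: 61.4
```

step_arm(commands=[[5,[0,0,-2],0],[5,[0,0,-2],0],[5,[0,0,-2],0]])

```text
t: 7.12
tool_pos: [0.5216, 0.1866, 0.3139]
tool_rot: [2.133, 2.306, 0.002]
contact_force: [6.1, 0.3, -2.9]
opening: 0.0106
grip_force: 60.5
```

The arm stalled and the force reversed, so the lugs are held in the notches. I'll ease back and release.

step_arm(commands=[[5,[0,0,2],0],[5,[0,0,2],0],[60,[0,0,2],0],[60,[0,0,2],0],[60,[0,0,2],0],[60,[0,0,2],0],[60,[0,0,-20],0],[60,[0,0,-60],0],[60,[0,0,-110],0],[60,[0,60,-110],0],[60,[0,120,-110],0],[60,[0,120,-110],0]])

```text
t: 8.62
tool_pos: [0.644, 0.1956, 0.4215]
tool_rot: [-2.133, -2.303, 0.006]
contact_force: [-0.4, 0.4, -0.7]
opening: 0.0513
grip_force: 0.0
```

```bash
python3 - <<'E'
from h import *
togo([.522,.1865,.42],94.5)
a=grab('top');b=grab('scene')
f=lambda i,x,y:cv2.resize(i[y-40:y+40,x-40:x+40],(400,400),interpolation=cv2.INTER_CUBIC)
cv2.imwrite('pics/l4.png',np.hstack([f(a,252,230),f(b,377,205)]))
E
```

```text
t 8.625 pos [0.6440421  0.19563078 0.42146291] yaw 94.38155478181866 q6 0.10799212348263901 F [-0.38059248  0.44343776 -0.74402813]
shift [   0.22063716 -122.37436756    2.0615744 ] turn -0.11844521818133558
```

View pics/l4.png

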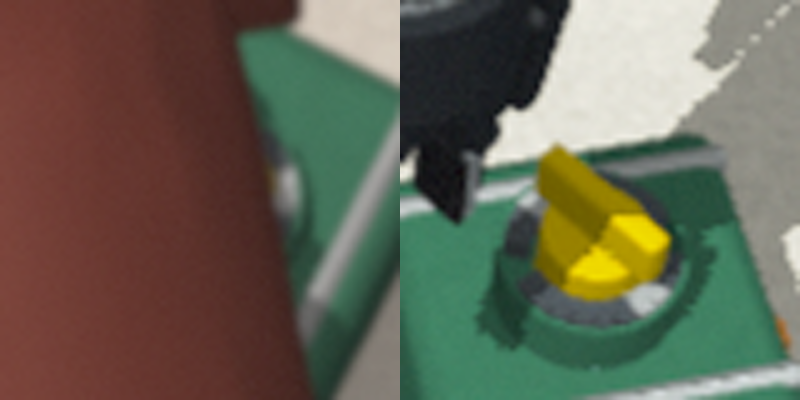

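The cap stands upright. Its wing top now runs from about (366,196) to (386,210) in the scene picture. I'll check the angle and hand in if it is right.

```bash
python3 - <<'E'
from h import *
a=ray('scene',366.6,196.5,.161);b=ray('scene',385.5,210,.161);d=b-a
y=np.degrees(np.arctan2(d[1],d[0]))%180;print((a+b)/2,np.linalg.norm(d),y)
if 83<y<103: print(finish_job())
E
```

```text
[0.52452509 0.18469558 0.161     ] 0.0449691762543306 99.53286903728407
the job is handed in; nothing more can be done
None
```

The yellow cap is locked in the green tank's neck, turned about 60 degrees clockwise; it held against a slight upward pull before I let go. The arm is clear, the black cap was not touched, and the job is handed in at about 8.7 s, with no verdict returned.

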